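# Set a notched blade on the pin of its setting block

### The arm

A 7-joint arm with a two-finger parallel gripper is mounted at the origin on a cart in front of the work surface, level with it; the furniture and walls round the work are solid. World frame = base frame: x ahead of the robot, y to its left, z up, the work surface at z = 0. Lengths are in m, angles in degrees, forces in N, time in s.
With the tool pointing down it reaches from about 0.35 to 0.9 m from the base axis. Payload 19.9 kg.
Tool frame: the origin (TCP) lies at the very end of the fingers, on their centre line; the grasp point (between the pads) lies 19 mm behind it (r.pinch_z is the distance from the TCP to the grasp point, in m); x points along the fingers, z is the direction in which the jaws open and shut, and the axes are right-handed (so a half turn about x gives the same grasp; the last joint's range is limited). The gripper opens to 85 mm and grips with 20 to 120 N. Pads are 22 mm wide; open, the fingers measure 114 mm over their backs; the gripper's body (76 mm by 85 mm) begins 54 mm behind the grasp point. The pads swing forward as they close: fully open they stand 13 mm farther back than shut.
Start: joints at [-71.878, 23.915, -0.59, 92.452, 0.269, 63.638, -3.037], TCP at [0.219, 0.585, 0.231] pointing down, gripper open.
Joint ranges: [-161.28, 161.28], [-22.2, 115.67], [-73.04, 71.86], [3.21, 147.25], [-68.34, 248.33], [10.77, 114.83], [-161.83, 161.83]. Speed limits (degrees/s): [108.29, 108.29, 136.94, 136.94, 172.46, 172.46, 172.46].

### API

Orientations are given as a 3x3 rotation matrix whose columns are the frame's x, y, z axes.
In Python, from station import r, fingers, solver, imaging, ticket, get_clock, get_joint_positions, get_dq, get_effort, get_position, get_ee_rot, get_contact_force, get_moment, get_finger_gap gives the robot as it stands. Calls block until the motion is done:
- r.movep(position, orientation): joint-space move of the TCP to a pose.
- r.move_l(position, ori=None, v=0.15, threshold=None): straight line of the TCP; ori=None keeps the orientation; v is the mean speed in m/s. With threshold (N) it stops when the force on the tool has changed by that much, and returns True; else False.
- r.movej(angles): joint-space move.
- fingers.let_go() and fingers.close(): open the fingers fully, or close them until they stop; the grip force is fixed at half the most.
- r.pause(seconds).
- solver.solve_ik(position, orientation): joint angles nearest the present ones, or None.
- imaging.grab_frame(name): name is "side" or "top"; returns a dict with "pixels" (420x560x3 uint8, blue, green, red), "fov_y" (degrees; the focal length in pixels is half the picture's height over the tangent of half this angle, whatever the lens; pixels are square), "cx", "cy" (the principal point, pixels), "R" (3x3) and "t" (3): a world point X has camera coordinates R X + t. Camera axes: x right, y down, z forward; pixel columns grow to the right and rows downward; lengths in m; the calibration is good to about 2 mm. A picture is of the moment at which its call begins. There is no depth.
A pose or a line that the arm cannot do raises r.MotionError and nothing moves.
- ticket.sign_off(): hands the job in, once; it reports no verdict.
Readings, each from a call of its own:
- get_clock(): time.
- get_joint_positions(): joint angles.
- get_dq(): joint speeds.
- get_effort(): joint torques, N m.
- get_position(): TCP position.
- get_ee_rot(): TCP orientation.
- get_contact_force(): force on the tool from outside, world axes, zero at the start.
- get_moment(): the same for the moment, N m.
- get_finger_gap(): finger opening in m.
Only numpy, scipy, OpenCV 4.12 (cv2) and the standard library are available. Lean on these libraries where they do the work, as an engineer would, in place of code of your own. Each camera call takes 0.05 s, during which the arm holds its last target.

### The job

Take the steel blade out of the wooden rack, lay it flat on the bench and let go of it, then pick it up by its two long edges and lay it flat on the seat of the grey setting block, its notch over the upright pin and its length along the seat. Either face may be up. Leave the blade resting there and do not shift the jar, spanner, tape roll or brass bush.

Things in the scene. Friction and masses are not known exactly. Their poses are not given: they have to be found in the camera images.
- blade_center (a point): Middle of the loose steel blade, 120 x 46 x 8 mm, about 0.32 kg, both faces alike. x: along its length to the notched end, y: thickness, z: width. The other end is bevelled. At the start it stands on a long edge in the rack's middle slot (z up), lower edge 8 mm, top edge 54 mm above the bench. Set on the bench leaning over 10 degrees and released, it falls flat.
- blade_notch (a point): Middle of the open notch in one short end of the blade: 12 mm wide, 24 mm deep, in the middle of the width. 48 mm from blade_center along the blade's x, 12 mm in from the end, at half thickness; same axes. The pin belongs here.
- rack: Wooden rack fixed to the bench: 90 mm along the slots, 84 mm across, 22 mm high; three open-ended slots 11 mm wide, 14 mm deep, 23 mm apart. Origin at the centre of its underside, on the bench; x along the slots, z up. The blade stands in the middle slot, 32 mm of it above the rack and about 15 mm out past each end; the other slots are empty.
- block: Setting block fixed to the bench: grey base 140 x 84 x 6 mm, on it a dark steel seat 112 x 30 mm, top 20 mm above the bench (the blade overhangs 8 mm each side). From 30 to 58 mm along x the seat is 70 mm wide with a 6 mm high cheek on each side, 54 mm apart. Origin at the centre of the underside, on the bench; x along the seat towards the pin, z up.
- pin (a point): Foot of the one upright pin, at seat level (20 mm above the bench), 48 mm from the block's origin along its x; axes as the block's. Pin 7 mm thick, 14 mm high above the seat, top 4 mm tapered. With the blade home, blade_notch is 4 mm above this point and the blade's centre is over the block's origin.
- brown_jar: Bystander: brown jar with lid, 55 mm across, 87 mm high; origin at the centre of its underside.
- spanner: Bystander: bright combination spanner lying flat, 183 mm long along its y, 42 mm wide, 6 mm high; origin at the centre of its underside.
- ptfe_tape: Bystander: white roll of thread tape lying flat, 52 mm across, 12 mm high; origin at the centre of its underside.
- reducer_bush: Bystander: brass hexagon reducing bush, 30 x 34 mm, 24 mm high; origin at the centre of its underside.

How it is judged:
By the outcome, as a careful person would: the job done as asked, in the order asked, and still so for the second after the job is handed in, with the robot touching nothing.
It also fails if it takes over 58 s, if anything falls off the work surface, if the arm or the gripper's body presses on something with over 40 N, if the wrist force passes 120 N, or if a joint passes its speed limit or range.

## Working session

There is one attempt and no reset: what is moved stays moved. The work goes in short steps, each a Python script; the robot and the scene stay as the last script left them, time stands still between calls to the robot, and variables do not carry over. Pictures are saved under pics/ and viewed, and the job is handed in when it is done.

```bash
ls; mkdir -p pics; python3 - <<'E'
from station import *
import cv2,numpy as np
for n in("side","top"):
    f=imaging.grab_frame(n); cv2.imwrite(f"pics/{n}0.png",f["pixels"])
    print(n,f["fov_y"],f["cx"],f["cy"],np.round(f["R"],4).tolist(),f["t"])
print(get_clock(),get_position(),get_ee_rot(),r.pinch_z,get_finger_gap())
E
```

```text
pics
side 56.831711272895404 280.07252689996585 208.597158857568 [[0.8339, -0.5514, -0.0234], [-0.2789, -0.3844, -0.88], [0.4763, 0.7404, -0.4743]] [-0.44894929  0.223068    1.16695762]
top 49.23337385620748 273.14409716371586 210.22770601658615 [[0.002, -0.9999, -0.0112], [-0.9902, -0.0005, -0.1393], [0.1393, 0.0113, -0.9902]] [0.05902352 0.56452854 1.47546629]
0.1 [0.21879285 0.58510263 0.23069189] [[-3.14839773e-04 -9.36670254e-01  3.50212417e-01]
 [-1.12241348e-03  3.50212544e-01  9.36669586e-01]
 [-9.99999321e-01 -9.81822978e-05 -1.16159216e-03]] 0.0187 0.08507520960596511
```

View pics/side0.png

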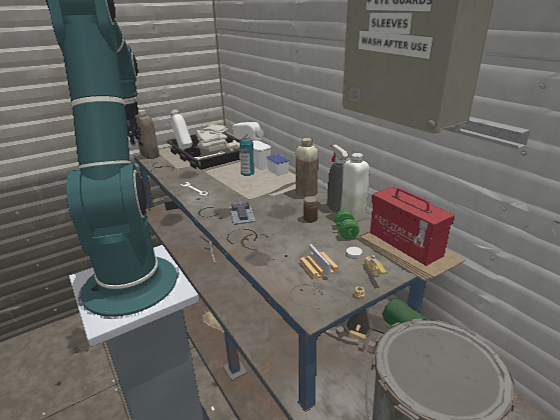

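View pics/top0.png

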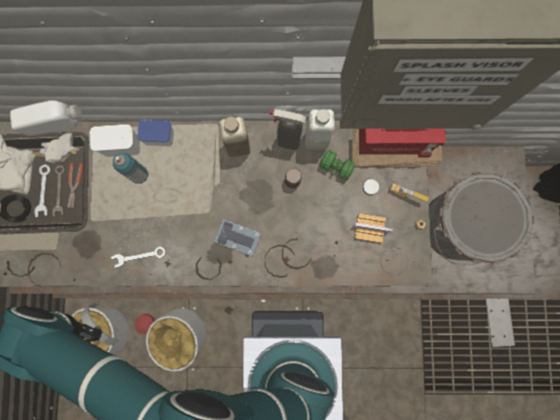

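The rack with the blade is at about (318,262) in the side picture and (371,229) in the top one. The block is at (242,212) and (238,238). I'll enlarge both.

```bash
cat > h.py <<'E'
import cv2,numpy as np
from station import *
def cam(f):
    fl=210/np.tan(np.radians(f["fov_y"]/2)); K=np.array([[fl,0,f["cx"]],[0,fl,f["cy"]],[0,0,1]])
    return K,np.array(f["R"]),np.array(f["t"])
def plane(f,uv,z):
    K,R,t=cam(f); c=-R.T@t
    uv=np.atleast_2d(uv); d=(R.T@np.linalg.inv(K)@np.c_[uv,np.ones(len(uv))].T).T
    return c+d*((z-c[2])/d[:,2])[:,None]
def proj(f,X):
    K,R,t=cam(f); p=(K@(R@np.atleast_2d(X).T+t[:,None])).T
    return p[:,:2]/p[:,2:]
def crop(f,name,u0,v0,w,h,s):
    im=f["pixels"][v0:v0+h,u0:u0+w]; cv2.imwrite(name,cv2.resize(im,None,fx=s,fy=s,interpolation=cv2.INTER_NEAREST))
E
python3 - <<'E'
from h import *
t=imaging.grab_frame("top");s=imaging.grab_frame("side")
import pickle;pickle.dump((t,s),open("f0.pkl","wb"))
a=[cv2.resize(f["pixels"][v:v+40,u:u+56],None,fx=7,fy=7,interpolation=cv2.INTER_NEAREST) for f,u,v in((t,345,208),(t,210,218),(s,292,240),(s,216,192))]
cv2.imwrite("pics/z0.png",np.vstack([np.hstack(a[:2]),np.hstack(a[2:])]))
for uv in [(371,229),(238,238),(292,178),(371,187),(421,224),(139,257)]: print(uv,plane(t,uv,0.02).round(3))
E
```

```text
(371, 229) [[ 0.504 -0.265  0.02 ]]
(238, 238) [[0.474 0.177 0.02 ]]
(292, 178) [[ 0.677 -0.004  0.02 ]]
(371, 187) [[ 0.646 -0.269  0.02 ]]
(421, 224) [[ 0.521 -0.432  0.02 ]]
(139, 257) [[0.411 0.504 0.02 ]]
```

View pics/z0.png

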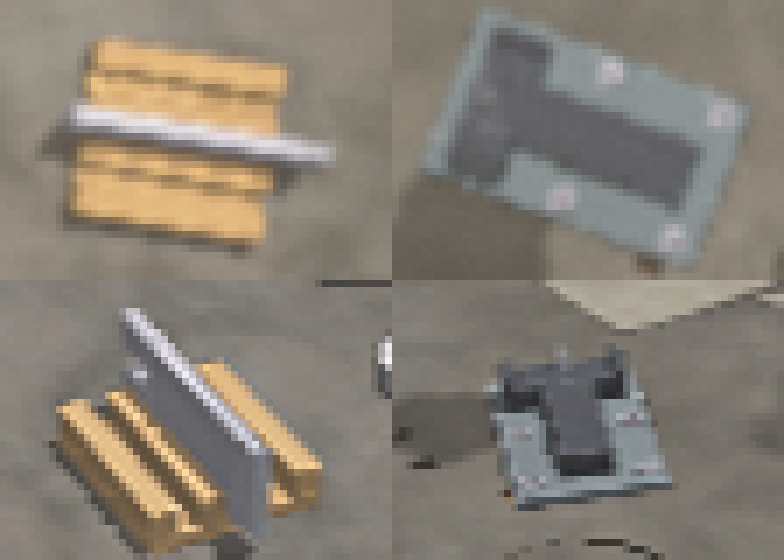

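```bash
cat > m0.py <<'E'
from h import *
import pickle
t,s=pickle.load(open("f0.pkl","rb"))
def mask(f,roi,fn):
    u,v,w,h=roi; p=f["pixels"][v:v+h,u:u+w]; S=6
    p=cv2.resize(p,None,fx=S,fy=S,interpolation=cv2.INTER_CUBIC).astype(int)
    m=fn(p[...,0],p[...,1],p[...,2]).astype(np.uint8)
    m=cv2.morphologyEx(m,cv2.MORPH_OPEN,np.ones((5,5),np.uint8))
    cs,_=cv2.findContours(m,cv2.RETR_EXTERNAL,cv2.CHAIN_APPROX_NONE)
    c=max(cs,key=cv2.contourArea)[:,0].astype(float)
    return (c+0.5)/S-0.5+[u,v], m, p
rt=(345,208,56,40); rb=(210,218,56,40); rs=(292,240,56,40); rbs=(216,192,56,40)
def rect(f,c,z):
    P=plane(f,c,z)[:,:2]; (cx,cy),(a,b),an=cv2.minAreaRect((P*1000).astype(np.float32))
    if a<b: a,b,an=b,a,an+90
    return cx,cy,a,b,an%180
blade=lambda B,G,R:(B>140)&(B>R-5)
steel=lambda B,G,R:(B>G-2)&(B>R+4)
vis=[]
for f,roi,fn in((t,rt,blade),(t,rb,steel),(s,rs,blade),(s,rbs,steel)):
    c,m,p=mask(f,roi,fn); q=np.clip(p,0,255).astype(np.uint8).copy(); q[m>0]=(q[m>0]//2+np.array([0,0,127])).astype(np.uint8); vis.append(q)
cv2.imwrite("pics/mask%d.png"%(len(__import__('os').listdir('pics'))),np.vstack([np.hstack(vis[:2]),np.hstack(vis[2:])]))
c,_,_=mask(t,rt,blade);print("blade z54",np.round(rect(t,c,.054),1))
c,_,_=mask(s,rs,blade);print("blade side z54",np.round(rect(s,c,.054),1))
c,_,_=mask(t,rb,steel);print("base z6",np.round(rect(t,c,.006),1))
c,_,_=mask(s,rbs,steel);print("base side z6",np.round(rect(s,c,.006),1))
E
python3 m0.py; ls pics
```

```text
blade z54 [ 507.5 -264.5  119.7    9.1   81.4]
blade side z54 [ 505.1 -268.2  121.7   10.6   80.2]
base z6 [477.8 180.5 136.6  81.4  69.8]
base side z6 [477.1 183.2 167.5  85.   69.4]
mask3.png
side0.png
top0.png
z0.png
```

View pics/mask3.png

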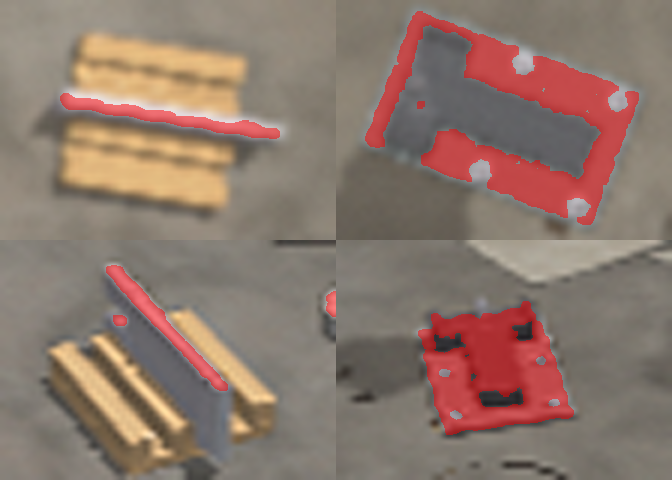

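```bash
cat >> h.py <<'E'
def rot(jaw_deg):  # tool down, jaws along horizontal direction jaw_deg
    a=np.radians(jaw_deg); z=np.array([np.cos(a),np.sin(a),0]); x=np.array([0,0,-1.]); return np.c_[x,np.cross(z,x),z]
E
python3 - <<'E'
from h import *
q0=get_joint_positions()
P=np.array([.5065,-.266,.027])
for j in(-9,171):
    print(j,[np.round(q,0) if (q:=solver.solve_ik(P+[0,0,h],rot(j))) is not None else None for h in(0.1,0)])
    import scipy.spatial.transform as st
    a=np.radians(81); ax=np.array([np.cos(a),np.sin(a),0])
    for tilt in(-20,20):
        M=st.Rotation.from_rotvec(ax*np.radians(tilt)).as_matrix()
        R=M@rot(j); print(tilt,"tool x",R[:,0].round(2),[np.round(q,0) if (q:=solver.solve_ik([.52,-.05,h],R)) is not None else None for h in(.15,.02)])
E
```

```text
-9 [array([-12.,  34.,  50., 107., -32.,  54.,  43.]), array([ -7.,  42.,  43., 109., -41.,  45.,  49.])]
-20 tool x [ 0.34 -0.05 -0.94] [array([-33.,  13.,  38., 127., -14.,  23.,   5.]), array([ 19.,  28., -22., 129.,  70.,  13., -75.])]
20 tool x [-0.34  0.05 -0.94] [array([-24.,  35.,  38.,  98., -20.,  75.,  12.]), array([-21.,  46.,  34., 101., -27.,  63.,  17.])]
171 [array([ -19.,   41.,   62.,  107.,  -43.,   59., -128.]), array([ -18.,   54.,   62.,  109.,  -59.,   56., -117.])]
-20 tool x [ 0.34 -0.05 -0.94] [array([ 54.,  21., -62., 124.,  45.,  32., 133.]), array([ 28.,  30., -32., 128.,  76.,  18., 101.])]
20 tool x [-0.34  0.05 -0.94] [array([ 45.,  46., -62.,  95.,  32.,  83., 145.]), array([ 45.,  60., -62.,  98.,  45.,  76., 138.])]
```

```bash
python3 - <<'E'
from h import *
r.movej([28,23.9,0,92.5,0,63.6,0])
print(get_clock(),get_position().round(3),get_ee_rot()[:,2].round(3))
P=np.array([.5065,-.266,.10])
q=solver.solve_ik(P,rot(-9)); print(np.round(q,0))
r.movep(P,rot(-9))
q=solver.solve_ik(P*[1,1,0]+[0,0,.027],rot(-9)); print(np.round(q,0),get_clock())
E
```

```text
3.55 [ 0.537 -0.319  0.231] [ 0.884 -0.468  0.   ]
[ 28.  28.  -4. 106.   3.  46.  13.]
[ 28.  34.  -4. 108.   3.  38.  13.] 4.1833
```

```bash
python3 - <<'E'
from h import *
P=np.array([.5065,-.266,.027])
print(r.move_l(P,v=.1,threshold=15), get_position().round(4))
fingers.close()
print(get_finger_gap(),get_contact_force().round(1),get_moment().round(2),get_clock())
crop(imaging.grab_frame("side"),"pics/g1.png",240,170,160,120,5)
E
```

```text
False [ 0.5069 -0.2662  0.0276]
0.007177373664815313 [ 3.4 -1.2  0.4] [-0.09 -0.69 -0.14] 5.7583
```

View pics/g1.png

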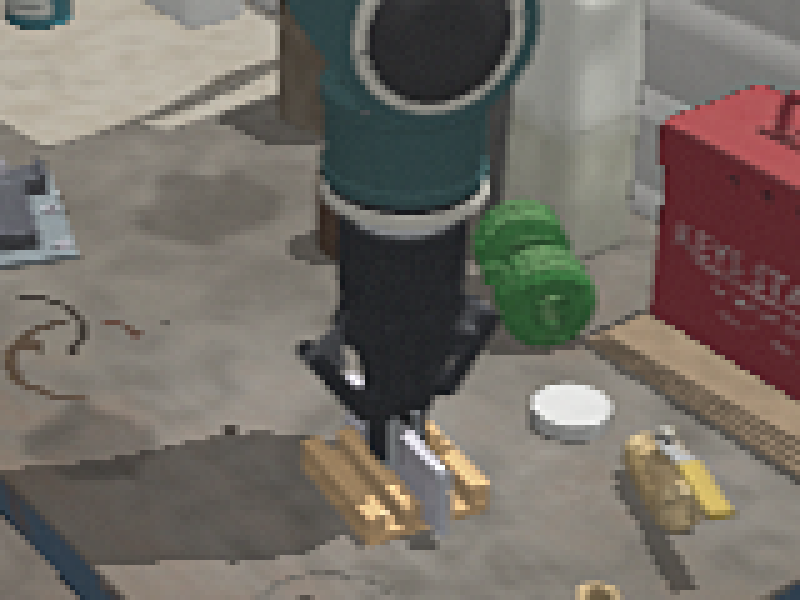

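```bash
cat >> h.py <<'E'
from scipy.spatial.transform import Rotation as Ro
AX=np.array([np.cos(np.radians(81)),np.sin(np.radians(81)),0])
RT=Ro.from_rotvec(AX*np.radians(20)).as_matrix()@rot(-9)
E
python3 - <<'E'
from h import *
p=get_position()
r.move_l(p+[0,0,.09],v=.15)
print(get_finger_gap(),get_contact_force().round(1),get_clock())
E0=np.array([.46,-.09,0]); T=E0-RT[:,0]*.0196
r.movep(T+[0,0,.06],RT)
print(get_clock(),get_position().round(4),(T+[0,0,.06]).round(4),np.round(get_joint_positions()))
f0=get_contact_force();print(f0.round(1))
r.move_l(T+[0,0,.008],v=.12)
print(r.move_l(T+[0,0,-.003],v=.02,threshold=6),(get_position()-T).round(4),get_contact_force().round(1),get_clock(),get_finger_gap())
crop(imaging.grab_frame("side"),"pics/g2.png",220,150,160,120,5)
E
```

```text
0.00748882486511021 [-0.6  0.7 -4. ] 6.5583
7.3167 [ 0.4664 -0.091   0.0777] [ 0.4666 -0.091   0.0784] [ 12.  32.  -6. 106.   3.  62.  -4.]
[-0.7 -1.  -2.7]
True [ 0.0004 -0.0001  0.0007] [ 1.  -0.7  8.6] 8.3333 0.0066561370464699125
```

View pics/g2.png

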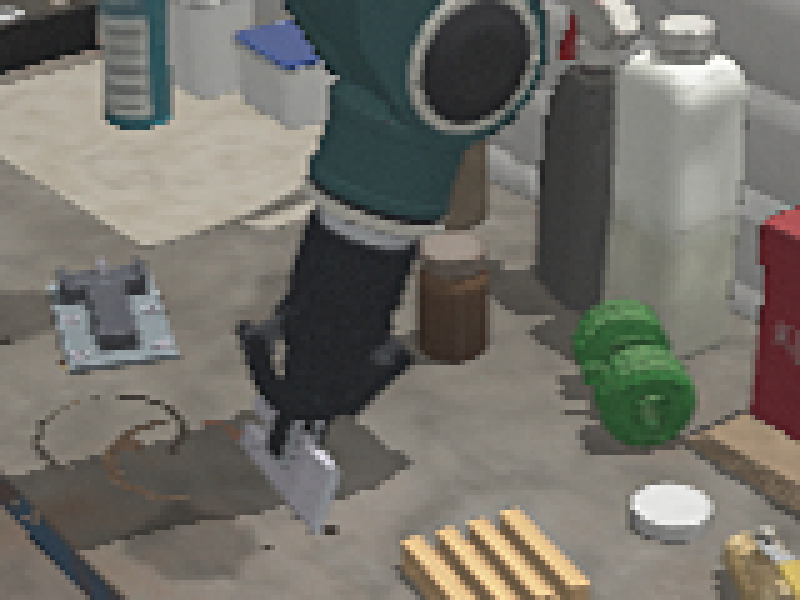

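The blade is held, leaning 20° with its lower edge on the bench at crop pixel (320,525). I'll release it and back off along the tool axis.

```bash
python3 - <<'E'
from h import *
fingers.let_go()
print(get_finger_gap(),get_contact_force().round(1),get_clock())
p=get_position()
r.move_l(p-RT[:,0]*.09,v=.12)
f=imaging.grab_frame("side"); crop(f,"pics/g3.png",220,150,160,120,5)
print(get_clock(),get_contact_force().round(1))
r.movep([.62,-.20,.22],rot(-9))
import pickle
t=imaging.grab_frame("top");s=imaging.grab_frame("side");pickle.dump((t,s),open("f1.pkl","wb"))
a=cv2.resize(t["pixels"][200:280,200:360],None,fx=5,fy=5,interpolation=cv2.INTER_NEAREST);cv2.imwrite("pics/t3.png",a)
print(get_clock())
E
```

```text
0.08564645389695785 [ 0.   0.  -0.1] 9.1167
10.0667 [0.1 0.2 0.8]
10.9667
```

View pics/g3.png

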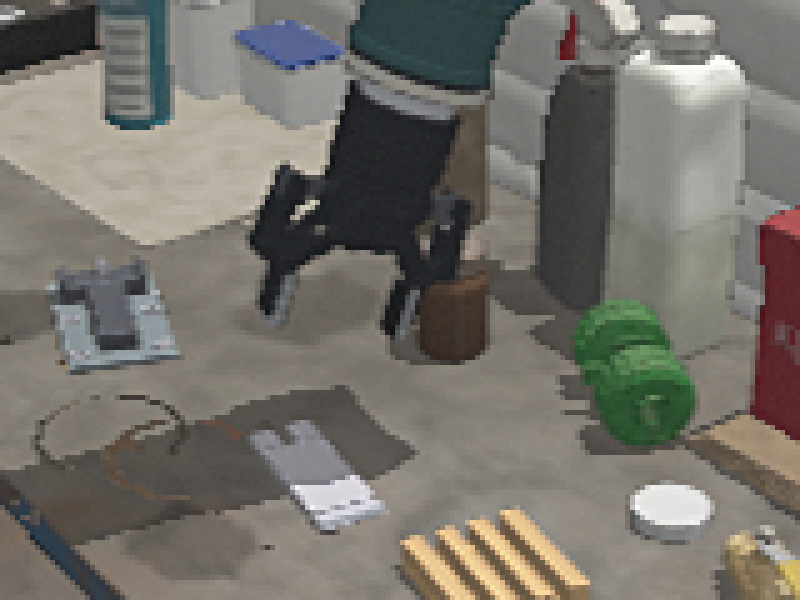

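View pics/t3.png

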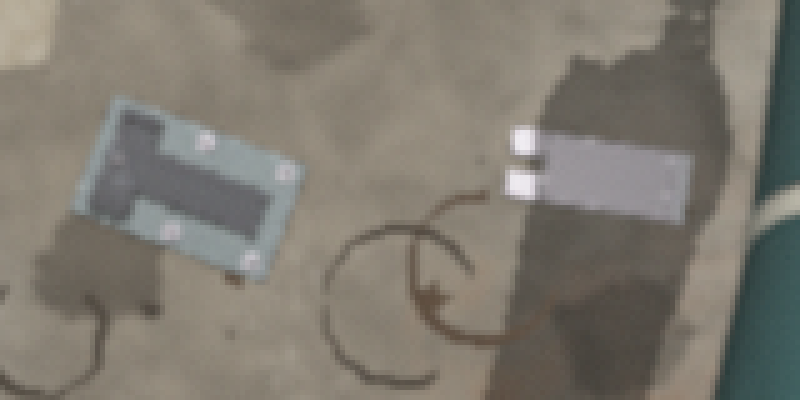

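The blade lies flat with its notch towards +y, at about pixel (305,232) in the top view. The jar is untouched. Next I measure the blade and the block.

```bash
cat > m1.py <<'E'
import m0; from m0 import *
t,s=pickle.load(open("f1.pkl","rb"))
vis=[]
def run(f,roi,fn,z,n):
    c,m,p=mask(f,roi,fn); print(n,np.round(rect(f,c,z),1))
    q=np.clip(p,0,255).astype(np.uint8).copy(); q[m>0]=(q[m>0]//2+np.array([0,0,127])).astype(np.uint8); vis.append(q); return c
bl=lambda B,G,R:((B>R+3)&(B>G)&(B>90))|(B>165)
base=lambda B,G,R:(B>R+8)&(B>105)|((B>G+1)&(B>R+2)&(B<100))
darkish=lambda B,G,R:(B>R+2)&(B<112)&(B>60)
run(t,(296,214,56,40),bl,.008,"blade top")
run(s,(262,226,56,40),bl,.008,"blade side")
run(t,rb,lambda B,G,R:(B>R+1),.006,"base top")
run(s,rbs,lambda B,G,R:(B>R+12)&(B>110),.006,"base side")
cv2.imwrite("pics/m1.png",np.vstack([np.hstack(vis[:2]),np.hstack(vis[2:])]))
E
python3 m1.py
```

```text
blade z54 [ 507.5 -264.5  119.7    9.1   81.4]
blade side z54 [ 505.1 -268.2  121.7   10.6   80.2]
base z6 [477.8 180.5 136.6  81.4  69.8]
base side z6 [477.1 183.2 167.5  85.   69.4]
blade top [480.8 -42.7  22.7  18.6  76.3]
blade side [ 481.7 -100.   130.1   49.6   80.5]
base top [477.8 180.4 138.3  83.   69.8]
base side [468.4 160.3 109.3  82.   69.3]
```

```bash
sleep 0.1; python3 -c "
from h import *;import pickle
t,s=pickle.load(open('f1.pkl','rb'))
a=[cv2.resize(f['pixels'][v:v+36,u:u+50],None,fx=8,fy=8,interpolation=cv2.INTER_CUBIC) for f,u,v in((t,212,218),(s,218,195))]
cv2.imwrite('pics/b1.png',np.hstack(a))"
```

```text
(no output)
```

View pics/m1.png

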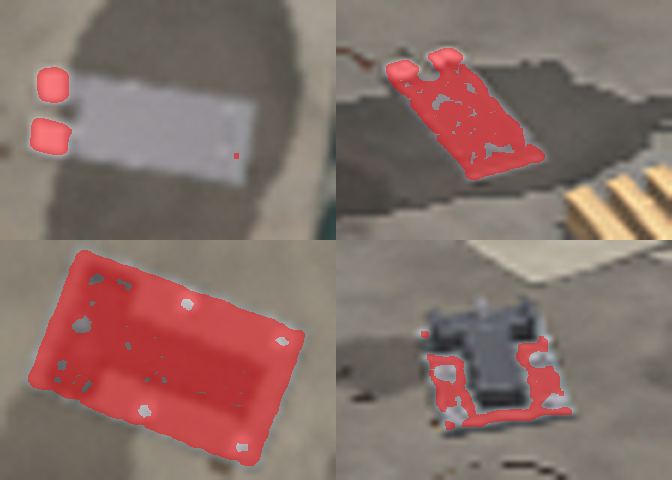

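View pics/b1.png

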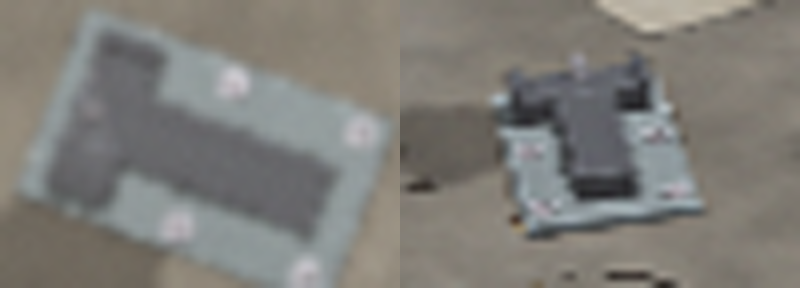

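```bash
cat > m2.py <<'E'
from m1 import *
vis.clear()
print('---')
c=run(t,(296,214,56,40),lambda B,G,R:((B>R-3)&(B>105)),.008,"blade top")
print("pin side z.03",plane(s,(239.8,202.8),.030).round(4),"pin top", plane(t,(223.2,230.8),.034).round(4))
print("pred pin uv side/top",proj(s,[.4944,.2254,.030]).round(1),proj(t,[.4944,.2254,.034]).round(1))
X=np.array([[.4778,.1804,.006]])+np.array([[i*.07*np.cos(np.radians(69.8))-j*.042*np.sin(np.radians(69.8)),i*.07*np.sin(np.radians(69.8))+j*.042*np.cos(np.radians(69.8)),0] for i in(-1,1) for j in(-1,1)])
print("corners side",proj(s,X).round(1).tolist())
cv2.imwrite("pics/m2.png",vis[0])
E
python3 m2.py|sed -n '/---/,$p'
```

```text
---
blade top [486.5 -94.6 120.   46.   80.9]
pin side z.03 [[0.4899 0.2163 0.03  ]] pin top [[0.4966 0.2246 0.034 ]]
pred pin uv side/top [[239.7 201.6]] [[222.9 231.5]]
corners side [[255.5, 219.6], [233.5, 222.6], [249.5, 203.2], [229.1, 205.8]]
```

View pics/m2.png

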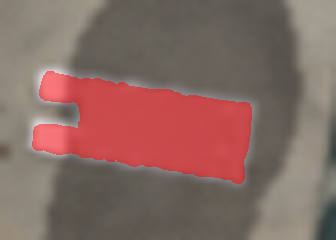

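```bash
python3 - <<'E'
from h import *
C=np.array([.4865,-.0946,0]); R=rot(-9.1)
r.movep(C+[0,0,.10],R); print(get_clock(),np.round(get_joint_positions()))
print(r.move_l(C+[0,0,.02],v=.12), r.move_l(C+[0,0,.0005],v=.03,threshold=8),get_position().round(4),get_contact_force().round(1))
fingers.close()
print(get_finger_gap(),get_contact_force().round(1),get_position().round(4),get_clock())
crop(imaging.grab_frame("side"),"pics/g4.png",220,170,160,120,5)
E
```

```text
11.8083 [ 13.  21.  -7. 117.   4.  42.  -5.]
False False [ 0.4865 -0.0946  0.0005] [-0.2 -0.7 -0.5]
0.04392522444251625 [-4.3  0.1 13.5] [ 0.4867 -0.0946  0.001 ] 13.9083
```

View pics/g4.png

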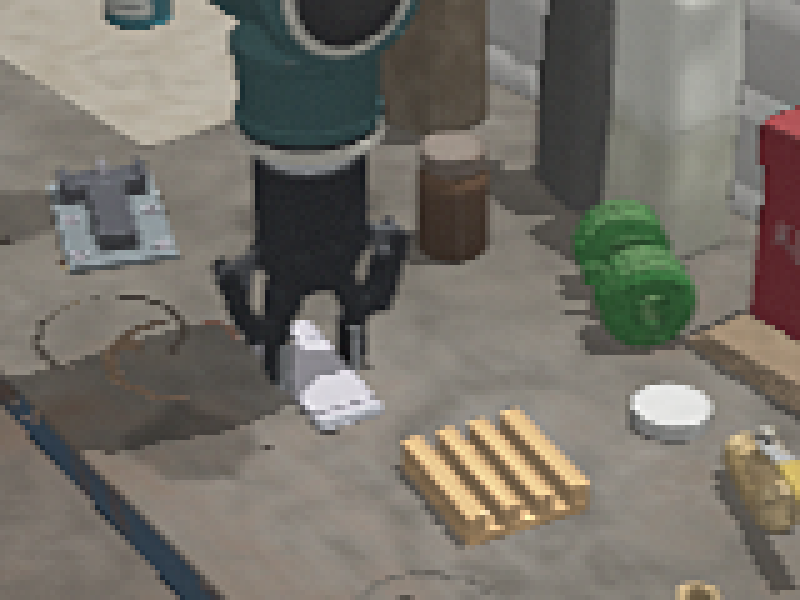

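```bash
python3 - <<'E'
from h import *
r.move_l([.4865,-.0946,.05],v=.08)
print(get_finger_gap(),get_contact_force().round(1),get_clock())
r.move_l([.4865,-.0946,.10],v=.12)
r.pause(.2)
print(get_finger_gap(),get_contact_force().round(1),get_moment().round(2),get_clock())
t=imaging.grab_frame("top");s=imaging.grab_frame("side")
a=[cv2.resize(f['pixels'][v:v+60,u:u+60],None,fx=6,fy=6,interpolation=cv2.INTER_CUBIC) for f,u,v in((t,290,200),(s,250,190))]
cv2.imwrite('pics/l1.png',np.hstack(a))
E
```

```text
0.043453771362588815 [ 0.1 -0.4 -3.2] 14.725
0.04382522504604099 [-0.2 -0.6 -3.7] [0.03 0.03 0.03] 15.4917
```

View pics/l1.png

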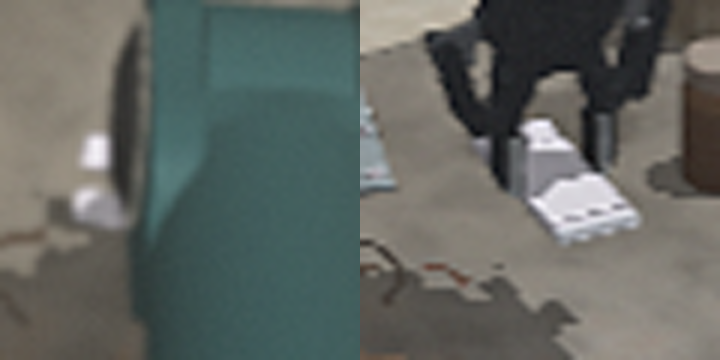

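```bash
python3 - <<'E'
from h import *
B=np.array([.4778,.1804,0]); R=rot(-20.2)
r.movep(B+[0,0,.10],R); print(get_clock(),np.round(get_joint_positions()))
r.move_l(B+[0,0,.042],v=.12); print(get_position().round(4),get_clock())
import pickle
t=imaging.grab_frame("top");s=imaging.grab_frame("side");pickle.dump((t,s),open("f2.pkl","wb"))
a=[cv2.resize(f['pixels'][v:v+50,u:u+50],None,fx=8,fy=8,interpolation=cv2.INTER_CUBIC) for f,u,v in((t,205,210),(s,216,182))]
cv2.imwrite('pics/p1.png',np.hstack(a))
for n,L in(("notch",.048),("tip",.060)):
  X=B+np.array([np.cos(np.radians(69.8)),np.sin(np.radians(69.8)),0])*L
  print(n,proj(t,X+[0,0,.049]).round(1),proj(s,X+[0,0,.049]).round(1))
E
```

```text
16.6583 [-16.  23.  -9. 115.   5.  43. -49.]
[0.4781 0.1801 0.0423] 17.2917
notch [[222.4 231. ]] [[239.4 197.4]]
tip [[219.  229.8]] [[238.9 196.1]]
```

View pics/p1.png

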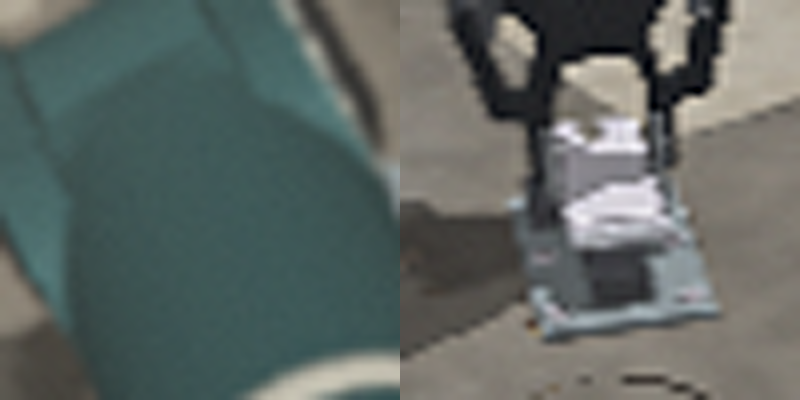

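The top view is hidden by the arm. In the side view the notch is at about (240,198), over the pin's column of 239.8. I'll lower slowly and stop on force.

```bash
python3 - <<'E'
from h import *
B=np.array([.4778,.1804,0])
print(r.move_l(B+[0,0,.026],v=.03,threshold=6),get_position().round(4),(get_contact_force()).round(1))
print(r.move_l(B+[0,0,.019],v=.015,threshold=6),get_position().round(4),(get_contact_force()).round(1),get_moment().round(2),get_clock())
s=imaging.grab_frame("side")
cv2.imwrite('pics/p2.png',cv2.resize(s['pixels'][182:232,206:276],None,fx=9,fy=9,interpolation=cv2.INTER_CUBIC))
E
```

```text
False [0.4778 0.1804 0.026 ] [ 0.  -0.4 -3.1]
True [0.4779 0.1804 0.0212] [-0.2 -0.6  7.9] [-0.07  0.15  0.04] 18.4583
```

View pics/p2.png

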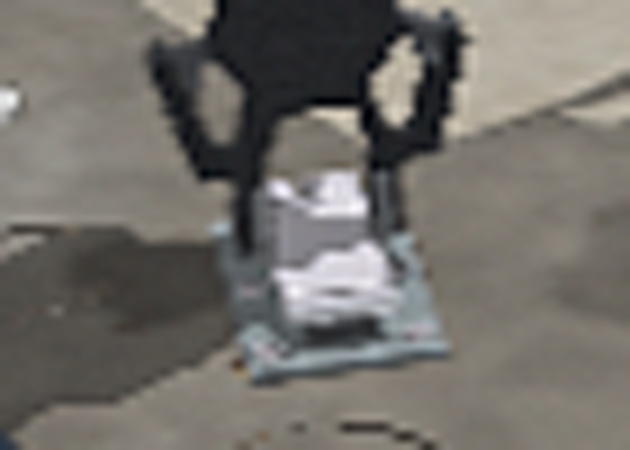

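```bash
python3 - <<'E'
from h import *
fingers.let_go(); print(get_finger_gap(),get_contact_force().round(1),get_clock())
p=get_position()
r.move_l(p+[0,0,.12],v=.12)
r.movep([.60,-.10,.25],rot(-20)); print(get_clock())
import pickle
t=imaging.grab_frame("top");s=imaging.grab_frame("side");pickle.dump((t,s),open("f3.pkl","wb"))
a=[cv2.resize(f['pixels'][v:v+50,u:u+50],None,fx=8,fy=8,interpolation=cv2.INTER_CUBIC) for f,u,v in((t,210,210),(s,216,182))]
cv2.imwrite('pics/p3.png',np.hstack(a))
E
```

```text
0.08520386477949962 [-0.  -0.4 -0.3] 19.0
21.3833
```

```bash
cat > m3.py <<'E'
from m1 import *
vis.clear(); print('---')
t,s=pickle.load(open("f3.pkl","rb")); t0,s0=pickle.load(open("f0.pkl","rb"))
run(t,rb,lambda B,G,R:(B>R-3)&(B>150),.028,"blade z28")
for n,f,f0 in(("top",t,t0),("side",s,s0)):
    d=cv2.absdiff(f["pixels"],f0["pixels"]).max(2); cv2.imwrite(f"pics/diff_{n}.png",(d>40)*np.uint8(255))
cv2.imwrite("pics/m3.png",vis[0])
E
python3 m3.py|sed -n '/---/,$p'; python3 -c "
import cv2,numpy as np
cv2.imwrite('pics/dd.png',cv2.resize(np.hstack([cv2.imread('pics/diff_top.png'),cv2.imread('pics/diff_side.png')]),(800,300)))"
```

```text
---
blade z28 [479.  177.  135.   79.3  67.4]
```

View pics/p3.png

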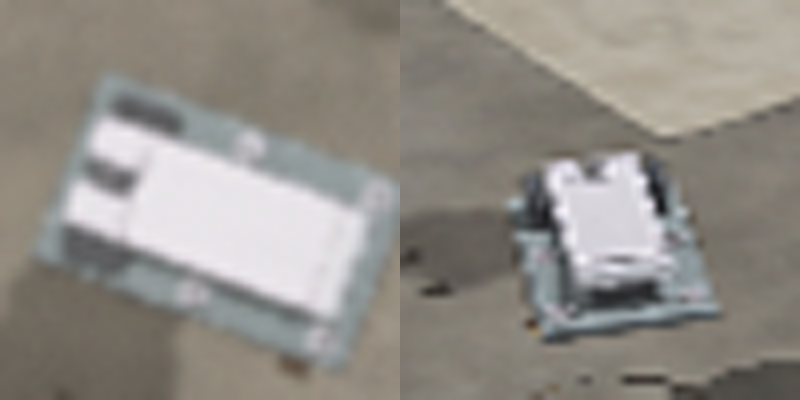

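View pics/dd.png

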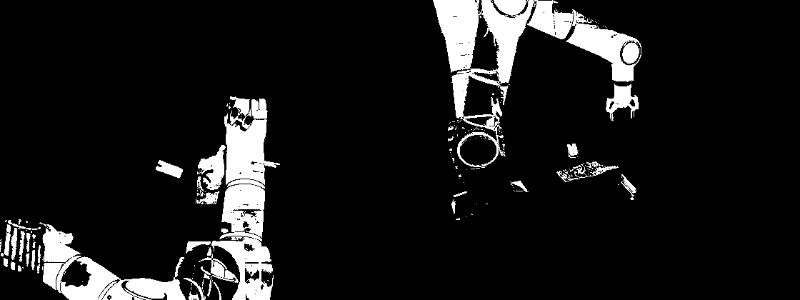

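View pics/m3.png

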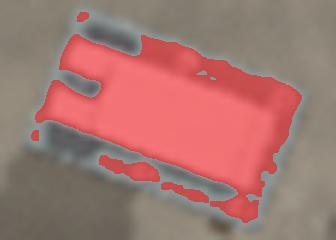

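```bash
sed -i 's/B>150),.028/B>195),.028/' m3.py; python3 m3.py|sed -n '/---/,$p'
```

```text
---
blade z28 [478.6 180.3 121.4  46.7  70.2]
```

View pics/m3.png

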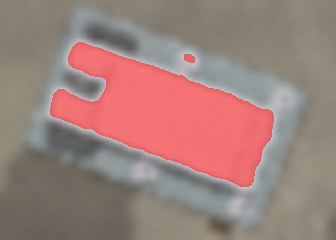

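```bash
python3 -c "
from station import *
ticket.sign_off(); print(get_clock())"
```

```text
the job is handed in; nothing more can be done
the job is handed in; nothing more can be done
```

The blade is on the setting block's seat with its notch over the pin, and I handed the job in at about 21 s of the 58 s. No verdict was given.

**What I did:** I lifted the blade out of the rack by its faces and set it on the bench leaning 20°. I let go and it fell flat. I then picked it up by its two long edges and lowered it onto the seat. Contact came at the expected height (TCP at 21 mm), so the blade was down on the seat and not caught on the pin. I released it and moved the arm clear.

**Last checks:**

| | Centre (mm) | Direction |
|---|---|---|
| Blade on the seat | (478.6, 180.3) | 70.2° |
| Block | (477.8, 180.4) | 69.8° |

- **Fit:** the blade is within about 1 mm and 0.4° of the block.
- **Bystanders:** comparing pictures from before and after shows no change at the jar, spanner, tape roll or bush, as far as the arm left them visible.

**Checks that failed or disagreed:**
- **Side camera:** it differed from the top camera by up to about 4 mm on the blade in the rack and about 5 mm on the blade lying on the bench. The pin's position from the side was about 10 mm off the one computed from the block, mostly along the seat, where that view is weak. I acted on the top view, except in the rack where I averaged the two.
- **Finger gap:** it read about 44 mm on the 46 mm blade. I put this down to the pads giving; the hold stayed firm and level.
- **First blade mask:** the first colour mask for the final check also picked up the block's base, so I tightened its threshold to get the figures above.

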